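# Clamp a filter canister into a bench dust extractor's dock

### The job

Stand the round filter canister upright in the pocket of the dust extractor's filter dock while the clamp is still open and let go of it, then swing the hinged clamp all the way down to its stop so that it drives the canister fully home against its spring seat. Work gently: feel for the pocket and never force the canister against the dock, and leave the jar, tin, brush and carton where they are.

Things in the scene. Friction and masses are not known exactly. Their poses are not given: they have to be found in the camera images.
- canister_mid (a point): Centre (half-way up) of the loose white round filter canister: a plain cylinder standing upright, 40 mm in diameter and 80 mm tall, dark bands near both ends, 0.13 to 0.25 kg. Its z axis is the cylinder's axis, up; keep that end up, its yaw does not matter. Pinch it in its upper half (the lower 26 mm goes into the pocket).
- dock: The fixed grey filter dock: base slab 200 (x) x 150 (y) x 20 mm high, yawed up to 0.3 rad. Origin at the centre of the slab's underside; x points to the hinge posts and hose spigot, z up. On the slab stands an open-topped aluminium pocket for the canister, under the clamp. More than 40 N between canister and dock damages it.
- pocket_top (a point): Fixed point of the dock, x = y = 0, 62 mm above its origin: level with the flat tops of the pocket's two cheeks (22 mm thick, 66 mm along x, 42 mm gap along y). The real gap is at x = 0 but ANYWHERE up to 14 mm either way along dock y from this point: not measured, fixed during the work; find it by feel (slide the canister's foot lightly over the cheek tops along y till it drops in) or sight.
- seat_top (a point): Fixed point at dock x = y = 0, 36 mm above its origin: level of the pocket's spring seat at rest. Seat: 3 N at first, 11 N at 9 mm, 12 mm at most. A canister put in stands on it, its centre 76 mm above the dock's origin; fully home, 67 mm. End walls of the pocket: inner faces 23 mm either side of x = 0, tops 50 mm above the origin.
- clamp (a joint): Angle of the steel clamp (rad): 0 is closed, level towards the dock's -x side, on its stop; it grows as it swings up and over towards +x, to 2.0. Starts at 1.7 to 1.95. The hinge is stiff (1.0 N m friction): it stays where it is left, also when closed on the canister. Swinging it takes about 7 N at the bar, the last 0.12 rad, pressing the canister down, up to 12 N.
- clamp_bar (a point): Centre of the clamp's hand bar: round, 12 mm in diameter, along the dock's y, 160 mm from the hinge axis, between two flat side arms 118 mm apart inside (6 mm thick, 16 mm high). A second, 16 mm bar, 75 mm from the hinge axis, presses on the canister. Closed, both bars are 115 mm above the dock's origin, the hand bar at dock x = -85 mm.
- clamp_hinge (a point): Centre of the clamp's hinge axis, fixed on the dock at x = 75 mm, y = 0, 115 mm above its origin; the axis runs along the dock's y. Two posts 12 mm thick (22 mm along x), up to 128 mm high, carry it at y = -50 and +50 mm.
- jar: Bystander: glass jar, 60 mm in diameter, 75 mm tall, origin at the centre of its underside. Leave alone.
- tin: Bystander: plain steel tin, 64 mm in diameter, 90 mm tall, origin at the centre of its underside. Leave alone.
- brush: Bystander: wooden brush lying flat on the table on the robot's right, along x. Leave alone.
- carton: Bystander: cardboard carton, 110 x 70 x 40 mm high, origin at the centre of its underside. Leave alone.
Mind the look-alikes: they are no part of the job. Of the things that look like the part that bears canister_mid, take the one that is nearest to the robot's base at the start.

How it is judged (in metres and radians):
On the way:
1. the canister stands let go in the pocket on its spring seat, not yet pressed home, with the clamp still open (z of canister_mid in the frame of dock between 0.0715 and 0.082 m and x of canister_mid in the frame of dock between -0.008 and 0.008 m and y of canister_mid in the frame of dock between -0.017 and 0.017 m and angle between canister_mid's own z axis and vertical below 0.15 rad and value of joint clamp above 0.8 rad and contact force between the fingers and canister below 0.1 N), for 0.2 s.
At the end, for the whole second after the job is handed in: the clamp is closed to within 0.06 rad of its stop and stays there; the canister stands upright (within 0.12 rad) in the pocket, at rest, driven home: its centre 60 to 71.5 mm above the dock's origin, within 8 mm (x) and 17 mm (y) of the dock's middle (value of joint clamp below 0.06 rad and z of canister_mid in the frame of dock between 0.06 and 0.0715 m and x of canister_mid in the frame of dock between -0.008 and 0.008 m and y of canister_mid in the frame of dock between -0.017 and 0.017 m and angle between canister_mid's own z axis and vertical below 0.12 rad and linear speed of canister below 0.02 m/s); the robot touches nothing.
It fails at once if the canister is pressed against the dock with more than 40 N (contact force between canister and dock above 40 N).
It fails at once if a bystander (jar, tin, brush, carton) is moved more than 30 mm (distance of any of jar, tin, brush, carton from where it was at the start of the episode above 0.03 m).
It also fails if it takes over 69 s, if anything falls off the work surface, if the arm or the gripper's body presses on something with over 40 N, if the wrist force passes 120 N, or if a joint passes its speed limit or range.

### The arm

A 6-joint arm with a two-finger parallel gripper is mounted at the origin on the work surface. World frame = base frame: x ahead of the robot, y to its left, z up, the work surface at z = 0. Lengths are in m, angles in degrees, forces in N, time in s.
With the tool pointing down it reaches from about 0.225 to 0.875 m from the base axis. Payload 3.4 kg.
Tool frame: the origin (TCP) lies at the very end of the fingers, on their centre line; the grasp point (between the pads) lies 19 mm behind it (ctrl.tcp_to_grasp is the distance from the TCP to the grasp point, in m); y points along the fingers, z is the direction in which the jaws open and shut, and the axes are right-handed (so a half turn about y gives the same grasp; the last joint's range is limited). The gripper opens to 85 mm and grips with 20 to 120 N. Pads are 22 mm wide; open, the fingers measure 114 mm over their backs; the gripper's body (76 mm by 85 mm) begins 54 mm behind the grasp point. The pads swing forward as they close: fully open they stand 13 mm farther back than shut.
Start: joints at [-75.86, 15.808, 86.224, -0, 77.962, -6.933], TCP at [0.207, -0.537, 0.231] pointing down, gripper open.
Joint ranges: [-165.64, 165.64], [-43.16, 119.46], [12.63, 154.43], [-67.54, 247.53], [6.08, 155.33], [-154.97, 154.97]. Speed limits (degrees/s): [147.25, 147.25, 180, 180, 180, 180].

### API

Orientations are given as a 3x3 rotation matrix whose columns are the frame's x, y, z axes.
In Python, from rig import monitor, capture, order, ctrl gives the robot as it stands.
- The arm moves only by the shell command python3 -m crank 'ROWS' [FORCE]. ROWS is JSON, a list of rows, each a list of 3 entries, a list of its own where there are three numbers: the shift along the tool's x, y, z in mm, then the turn about the tool's y in rad, then the finger opening in mm, from 0 to 85.4. In form: [[[dx, dy, dz], turn, gripper], ...]. A call has 1 to 8 rows; each row is the pose to reach, as a shift and turn from the pose commanded when the call began, along the tool's axes at that moment; what a row does not reach only later rows make up. A row lasts 1/12 s, in which the tool goes at most 41.7 mm and 7.16 degrees, less where a joint would pass 70% of its speed; a pose out of reach is approached as far as the arm can. A call with a gripper value outside its range is refused whole. The fingers move at their own pace and stop on an object; FORCE is the grip in N (left out, the last holds). Time passes only in rows, so rows that repeat a pose let the fingers close. It gives the time, the measured TCP pose, the force and the opening at its end, in the units of the state.
- monitor.read_state(): the state, without advancing time (a new reading comes with each control period).
- capture(name): name is "scene" or "top" or "wrist"; returns a dict with "frame" (400x640x3 uint8, red, green, blue), "fx", "fy", "cx", "cy" (pixels), "k1" (the pictures are not rectified: a ray, as slopes to the right and down, at radius r is drawn at 1 + k1 r^2 times it, then the intrinsics apply), "R" (3x3) and "t" (3): a world point X has camera coordinates R X + t. Camera axes: x right, y down, z forward; pixel columns grow to the right and rows downward; lengths in m; the calibration is good to about 2 mm. A picture is of the moment at which its call begins. There is no depth.
- order.finish_job(): hands the job in, once; it reports no verdict.
The state is a dict: "clock": time; "joint_pos": joint angles; "joint_vel": joint speeds; "tau": joint torques, N m; "eef_pos": TCP position; "eef_rot": TCP orientation; "contact_force": force on the tool from outside, world axes, zero at the start; "torque": the same for the moment, N m; "gripper_width": opening from 0.0 (shut) to 1.0 (fully open).
Only numpy, scipy, OpenCV 4.12 (cv2) and the standard library are available. Lean on these libraries where they do the work, as an engineer would, in place of code of your own. Each camera call takes 0.05 s, during which the arm holds its last target.

## Working session

There is one attempt and no reset: what is moved stays moved. The work goes in short steps, Python scripts to look and compute and a shell command to move; the robot and the scene stay as the last step left them, time stands still between calls to the robot, and variables do not carry over. Pictures are saved under pics/ and viewed, and the job is handed in when it is done.

```bash
ls; mkdir -p pics
python3 - <<'E'
from rig import monitor, capture, order, ctrl
import cv2
s=monitor.read_state()
for k,v in s.items(): print(k,v)
print(ctrl.tcp_to_grasp)
for n in ["scene","top","wrist"]:
    c=capture(n); cv2.imwrite(f"pics/{n}0.png",c["frame"][:,:,::-1]); print(n,c["fx"],c["fy"],c["cx"],c["cy"],c["k1"],c["R"],c["t"])
E
```

```text
pics
clock 0.0
joint_pos [-7.58604960e+01  1.58469828e+01  8.62956830e+01 -4.26264346e-03
  7.79627761e+01 -6.93265553e+00]
joint_vel [ 0.1522212  -0.00624887 -0.07993857 -0.06098062 -0.06099391  0.12626584]
tau [ 1.45568283e-03 -4.16768324e+01 -2.45803356e+01 -1.20976974e-04
  1.09784631e-02 -9.14711720e-07]
eef_pos [ 0.20657561 -0.53603127  0.23044287]
eef_rot [[-9.33122786e-01 -5.20113994e-04  3.59557499e-01]
 [-3.59557844e-01  1.76677879e-03 -9.33121126e-01]
 [-1.49929209e-04 -9.99998304e-01 -1.83563262e-03]]
contact_force [-0.67832674 -0.24338074 -0.71069165]
torque [-0.00053937  0.07850487 -0.05751304]
gripper_width 1.0040580355616775
0.0187
scene 451.29713936045806 451.29713936045806 316.5593391376697 203.02936444626107 0.024233041394607677 [[-0.2341622   0.97216801 -0.00757791]
 [ 0.81992604  0.19329203 -0.53885014]
 [-0.52238812 -0.13239166 -0.84236756]] [ 0.15516251 -0.414657    1.53827844]
top 485.7523730544488 485.7523730544488 317.24584029842794 201.0412756004538 -0.11500430371582203 [[-0.00982604 -0.99990157  0.01001504]
 [-0.99823663  0.00922234 -0.05863948]
 [ 0.05854134 -0.01057357 -0.99822899]] [-0.02603294  0.58464512  1.40751676]
wrist 338.278385445775 338.278385445775 319.6400890254602 199.0630040000472 0.011062420371995126 [[ 0.35925241 -0.93323834 -0.00197557]
 [-0.88359526 -0.3408219   0.32109165]
 [-0.30032835 -0.11360735 -0.94704607]] [-0.57470427 -0.04259322  0.38162123]
```

View pics/scene0.png

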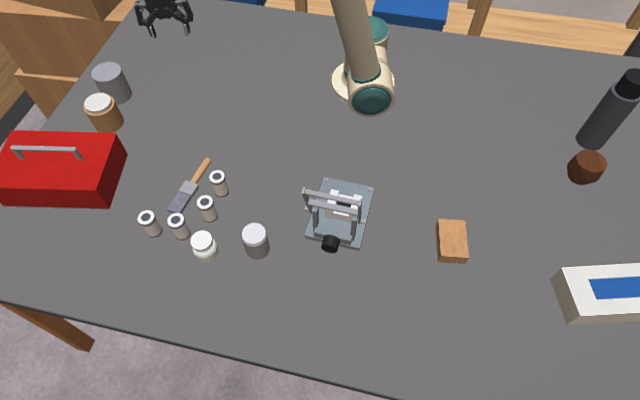

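View pics/top0.png

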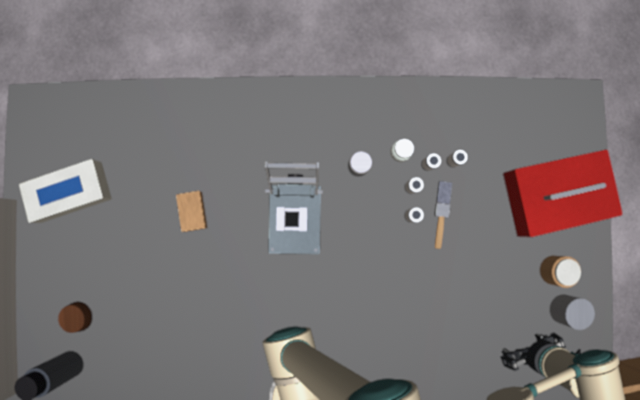

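View pics/wrist0.png

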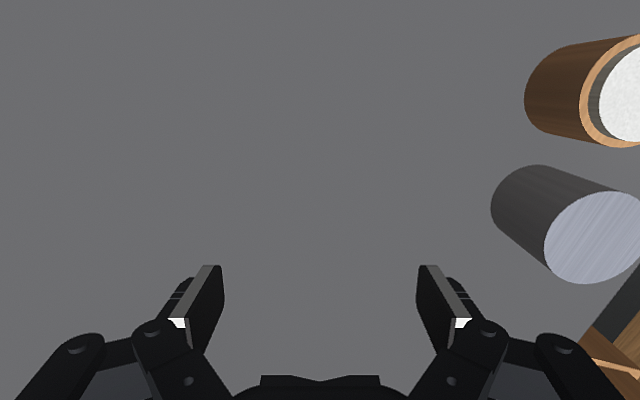

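```bash
cat > h.py <<'E'
import numpy as np, cv2
from rig import monitor, capture, order, ctrl
def cam(c):
    K=np.array([[c["fx"],0,c["cx"]],[0,c["fy"],c["cy"]],[0,0,1.]]);D=np.array([c["k1"],0,0,0.])
    return K,D,np.array(c["R"]),np.array(c["t"])
def ray(c,uv):
    K,D,R,t=cam(c); p=cv2.undistortPoints(np.array([[uv]],float),K,D)[0,0]
    return -R.T@t, R.T@np.array([p[0],p[1],1.])
def onplane(c,uv,z):
    o,d=ray(c,uv); return o+d*(z-o[2])/d[2]
def tri(obs):
    A=np.zeros((3,3));b=np.zeros(3);L=[]
    for c,uv in obs:
        o,d=ray(c,uv);d=d/np.linalg.norm(d);P=np.eye(3)-np.outer(d,d);A+=P;b+=P@o;L.append((o,P))
    x=np.linalg.solve(A,b); return x,[np.linalg.norm(P@(x-o)) for o,P in L]
def proj(c,X):
    K,D,R,t=cam(c); return cv2.projectPoints(np.array([X],float),cv2.Rodrigues(R)[0],t,K,D)[0][0,0]
def crop(c,x0,y0,w,h,s,name):
    im=cv2.resize(c["frame"][y0:y0+h,x0:x0+w,::-1],None,fx=s,fy=s,interpolation=cv2.INTER_CUBIC); cv2.imwrite(name,im)
E
python3 - <<'E'
from h import *
s=capture("scene");t=capture("top")
for uv in [(416,215),(416,185),(434,160),(460,157)]:
    p=onplane(t,uv,.08); print(uv,p.round(3),np.hypot(p[0],p[1]).round(3), proj(s,p).round(1))
crop(s,130,150,130,110,6,"pics/s1.png")
crop(t,390,130,90,110,5,"pics/t1.png")
crop(t,250,150,90,110,5,"pics/t2.png")
crop(s,290,160,100,100,6,"pics/s2.png")
E
```

```text
(416, 215) [ 0.539 -0.309  0.08 ] 0.621 [216.7 175.2]
(416, 185) [ 0.624 -0.311  0.08 ] 0.697 [204.7 200.5]
(434, 160) [ 0.695 -0.364  0.08 ] 0.784 [174.8 219.2]
(460, 157) [ 0.703 -0.44   0.08 ] 0.83 [145.8 216.1]
```

View pics/s1.png

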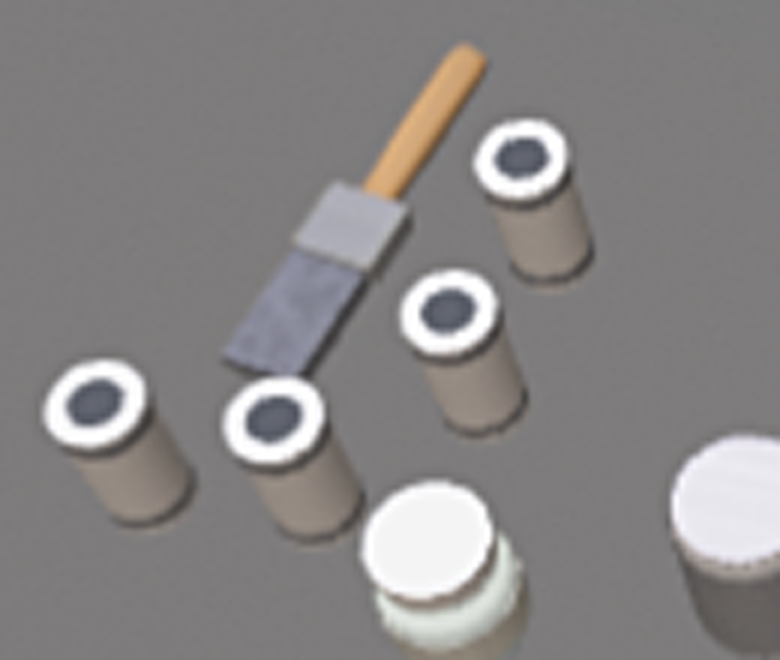

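View pics/t1.png

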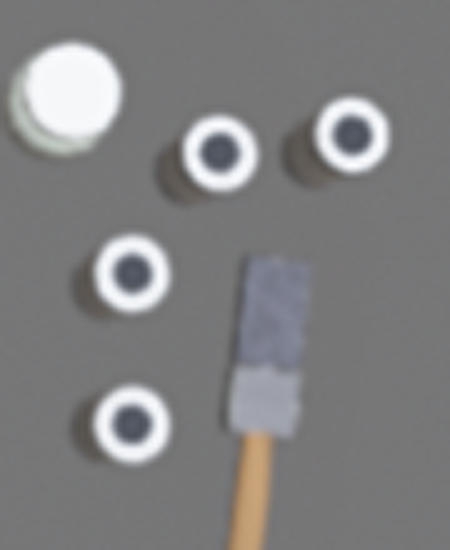

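View pics/t2.png

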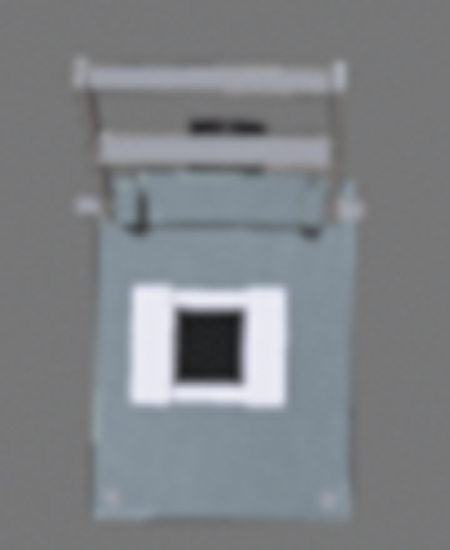

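View pics/s2.png

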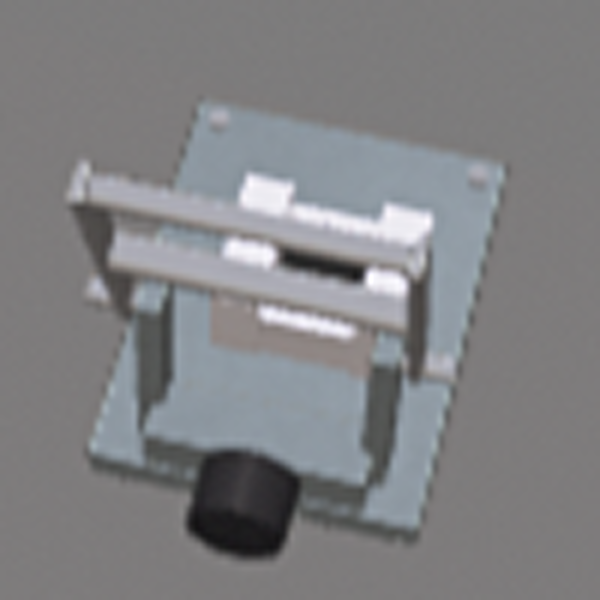

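Candidates in the top view: (416,215), (416,185), (434,160) and (460,157). All four look identical, and the one meant is (416,215), seen at (217,177) in the scene view. It is nearest to the base at 0.62 m, against 0.70, 0.78 and 0.83 m. The enlarged crops confirm it is a white ring-topped cylinder, standing alone. Next I measure it and the dock.

Run:
```python
from h import *
s=capture("scene");t=capture("top")
def ring(c,x0,y0,x1,y1):
    f=c["frame"][y0:y1,x0:x1].astype(np.uint8)
    hsv=cv2.cvtColor(f,cv2.COLOR_RGB2HSV); m=((hsv[...,2]>190)).astype(np.uint8)
    cs,_=cv2.findContours(m,cv2.RETR_EXTERNAL,cv2.CHAIN_APPROX_NONE); k=max(cs,key=cv2.contourArea)
    e=cv2.fitEllipse(cv2.convexHull(k)); return (e[0][0]+x0,e[0][1]+y0),e[1]
a=ring(t,402,202,430,228);b=ring(s,205,165,232,190);print(a,b)
X,r=tri([(t,a[0]),(s,b[0])]);print("canister top",X.round(4),np.round(r,4)); print(onplane(t,a[0],.08).round(4),onplane(s,b[0],.08).round(4))
# dock slab mask in top
f=t["frame"];hsv=cv2.cvtColor(f,cv2.COLOR_RGB2HSV)
roi=np.zeros(f.shape[:2],np.uint8);roi[187:262,255:335]=1
m=(((hsv[...,1]>25)&(hsv[...,0]>85)&(hsv[...,0]<115)|(hsv[...,2]>150))&(roi>0)).astype(np.uint8)
cs,_=cv2.findContours(m,cv2.RETR_EXTERNAL,cv2.CHAIN_APPROX_NONE);k=max(cs,key=cv2.contourArea)[:,0,:].astype(float)
P=np.array([onplane(t,p,.02)[:2] for p in k])
# side edges, low rows
def fit(sel):
    vx,vy,x,y=cv2.fitLine(P[sel].astype(np.float32),cv2.DIST_HUBER,0,.001,.001).ravel();return np.array([x,y]),np.array([vx,vy])*np.sign(vx+1e-9)
kk=k
L=fit((kk[:,0]<272)&(kk[:,1]>205)&(kk[:,1]<249));Rr=fit((kk[:,0]>317)&(kk[:,1]>205)&(kk[:,1]<249));B=fit((kk[:,1]>250)&(kk[:,0]>273)&(kk[:,0]<316))
for n,q in zip("LRB",(L,Rr,B)): print(n,q[0].round(4),q[1].round(4),np.degrees(np.arctan2(q[1][1],q[1][0])).round(2))
# pocket
f2=t["frame"][200:240,265:320].min(2);m=(f2>175).astype(np.uint8);cs,_=cv2.findContours(m,cv2.RETR_EXTERNAL,cv2.CHAIN_APPROX_NONE);k=max(cs,key=cv2.contourArea)
q=np.array([onplane(t,p+[265,200],.062)[:2] for p in k[:,0,:]]).astype(np.float32);print("white",cv2.minAreaRect(q))
m=((f2<80)).astype(np.uint8);cs,_=cv2.findContours(m,cv2.RETR_EXTERNAL,cv2.CHAIN_APPROX_NONE);k=max(cs,key=cv2.contourArea)
q=np.array([onplane(t,p+[265,200],.05)[:2] for p in k[:,0,:]]).astype(np.float32);print("dark",cv2.minAreaRect(q))
```

```text
((416.04565715789795, 214.40453624725342), (14.12719440460205, 14.522144317626953)) ((216.23226261138916, 175.99654006958008), (12.457929611206055, 15.00001335144043))
canister top [ 0.5405 -0.3096  0.0785] [0.0002 0.0002]
[ 0.5404 -0.3091  0.08  ] [ 0.5415 -0.3092  0.08  ]
L [0.5289 0.1079] [ 0.9993 -0.0369] -2.11
R [ 0.5007 -0.0359] [ 1.   -0.01] -0.57
B [0.4339 0.0426] [0.0206 0.9998] 88.82
white ((0.5328933596611023, 0.04381987452507019), (0.08519443869590759, 0.06521046161651611), 89.47820281982422)
dark ((0.5317049026489258, 0.042876869440078735), (0.03148186579346657, 0.03435098007321358), 89.55157470703125)
```

```bash
cat >> h.py <<'E'
def go(target,dth=0.):
    "target TCP world -> shift in tool axes mm"
    s=monitor.read_state();R=np.array(s["eef_rot"]);return (R.T@(np.array(target)-np.array(s["eef_pos"]))*1000).round(1)
def st():
    s=monitor.read_state();R=np.array(s["eef_rot"]);print(s["clock"],np.round(s["eef_pos"],4),"F",np.round(s["contact_force"],1),"z",R[:,2].round(3),"x",R[:,0].round(3),"w",round(s["gripper_width"],3))
E
python3 - <<'E'
from h import *
w=capture("wrist");s=monitor.read_state();R=np.array(s["eef_rot"])
C=-np.array(w["R"]).T@np.array(w["t"]);print("cam in tool",R.T@(C-s["eef_pos"]), "view dir in tool",R.T@np.array(w["R"])[2])
print(go([.5405,-.3095,.20]))
E
```

```text
cam in tool [-0.08199342 -0.143328    0.00067732] view dir in tool [ 3.21273322e-01  9.46986308e-01 -6.20619716e-04]
[-393.1   31.2  -91.8]
```

```bash
python3 -m crank '[[[-40,3,-9],-0.12,85],[[-80,6,-18],-0.24,85],[[-120,9,-28],-0.36,85],[[-160,12,-37],-0.48,85],[[-200,16,-46],-0.6,85],[[-240,19,-55],-0.72,85],[[-280,22,-64],-0.84,85],[[-320,25,-74],-0.96,85]]' && python3 -c "
from h import *;st();print(go([.5405,-.3095,.2]))"
```

```text
clock: 1.07
eef_pos: [0.4803, -0.3512, 0.2063]
eef_rot: [[-0.235, 0.0, 0.972], [-0.972, -0.001, -0.235], [0.0, -1.0, 0.0]]
contact_force: [0.2, -1.1, -0.3]
gripper_width: 0.994
1.0667 [ 0.4803 -0.3512  0.2063] F [ 0.2 -1.1 -0.3] z [ 0.972 -0.235  0.   ] x [-0.235 -0.972  0.   ] w 0.994
[-54.7   6.3  48.7]
```

```bash
python3 -m crank '[[[-20,0,20],-0.12,70],[[-40,3,40],-0.24,70],[[-55,6,49],-0.36,70],[[-55,6,49],-0.48,70],[[-55,6,49],-0.6,70],[[-55,6,49],-0.72,70],[[-55,6,49],-0.84,70],[[-55,6,49],-0.96,70]]' && python3 -m crank '[[[0,0,0],-0.12,70],[[0,0,0],-0.24,70],[[0,0,0],-0.36,70],[[0,0,0],-0.48,70],[[0,0,0],-0.6,70],[[0,0,0],-0.72,70],[[0,0,0],-0.83,70],[[0,0,0],-0.83,70]]'&& python3 -c "
from h import *;st();print(go([.5405,-.3095,.2]))
c=capture('wrist');cv2.imwrite('pics/w1.png',c['frame'][:,:,::-1])"
```

```text
clock: 1.73
eef_pos: [0.5396, -0.3107, 0.2002]
eef_rot: [[0.662, -0.0, 0.75], [-0.75, -0.0, 0.662], [-0.0, -1.0, -0.0]]
contact_force: [0.3, -0.9, 0.1]
gripper_width: 0.819
clock: 2.4
eef_pos: [0.5395, -0.3109, 0.2003]
eef_rot: [[1.0, 0.0, 0.022], [-0.022, -0.0, 1.0], [0.0, -1.0, -0.0]]
contact_force: [0.4, 0.6, -1.1]
gripper_width: 0.816
2.4 [ 0.5395 -0.3109  0.2003] F [ 0.4  0.6 -1.1] z [ 0.022  1.    -0.   ] x [ 1.    -0.022  0.   ] w 0.816
[0.9 0.3 1.4]
```

View pics/w1.png

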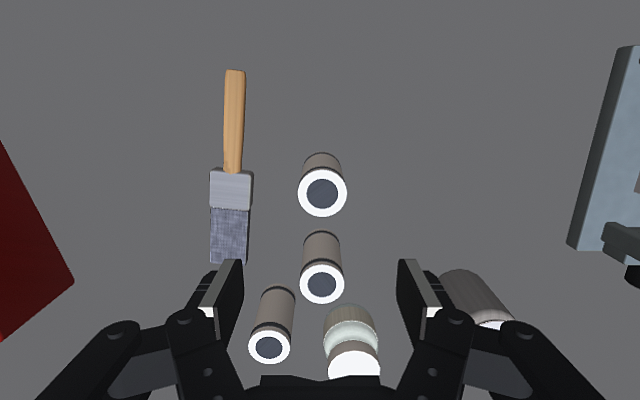

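Run:
```python
from h import *
c=capture('wrist');print(proj(c,[.5405,-.3095,.08]),proj(c,[.624,-.311,.08]))
f=c['frame'];m=(f.min(2)>190).astype(np.uint8)
cs,_=cv2.findContours(m[140:230,280:360],cv2.RETR_EXTERNAL,cv2.CHAIN_APPROX_NONE);k=max(cs,key=cv2.contourArea);e=cv2.fitEllipse(cv2.convexHull(k));uv=(e[0][0]+280,e[0][1]+140)
print(uv,e[1]);print(onplane(c,uv,.08))
s=capture("top");X=tri([(c,uv),(s,(416.05,214.4))]);print(X)
print("go",go([.5405,-.3098,.043]))
```

```text
[322.44802081 192.92488047] [322.98770465 281.69296389]
(321.83835220336914, 192.85287857055664) (46.823394775390625, 48.61885070800781)
[ 0.54042504 -0.309997    0.08      ]
(array([ 0.54065939, -0.30970896,  0.07852164]), [np.float64(0.0003671233297059815), np.float64(0.0003671233297058567)])
go [  1.  157.3   1.1]
```

The wrist view shows the target's ring at (322,193), which gives (0.5404, -0.310). That agrees with the other views to 1 mm, and its top is at 0.0785–0.080. I descend and grip.

```bash
python3 -m crank '[[[1,35,1],0,70],[[1,70,1],0,70],[[1,105,1],0,70],[[1,135,1],0,70],[[1,150,1],0,70],[[1,157,1],0,70],[[1,157,1],0,70],[[1,157,1],0,38]]' 40 && python3 -m crank '[[[0,0,0],0,36],[[0,0,0],0,36],[[0,0,0],0,36],[[0,0,0],0,36],[[0,0,0],0,36],[[0,0,0],0,36]]' 40
```

```text
clock: 3.22
eef_pos: [0.5412, -0.3103, 0.0439]
eef_rot: [[1.0, 0.001, 0.025], [-0.025, -0.001, 1.0], [0.001, -1.0, -0.001]]
contact_force: [0.5, -1.2, -0.0]
gripper_width: 0.7
clock: 3.72
eef_pos: [0.5417, -0.3105, 0.0452]
eef_rot: [[1.0, 0.003, 0.024], [-0.024, -0.002, 1.0], [0.003, -1.0, -0.002]]
contact_force: [0.2, 0.6, 6.2]
gripper_width: 0.455
```

```bash
python3 -m crank '[[[0,-10,0],0,36],[[0,-35,0],0,36],[[0,-70,0],0,36],[[0,-105,0],0,36],[[0,-140,0],0,36],[[0,-155,0],0,36],[[0,-155,0],0,36]]' 40
python3 - <<'E'
from h import *
st();c=capture('wrist');cv2.imwrite('pics/w2.png',c['frame'][:,:,::-1]);s=capture('scene');crop(s,130,90,200,150,4,'pics/s3.png')
E
```

```text
clock: 4.3
eef_pos: [0.5424, -0.3114, 0.2036]
eef_rot: [[1.0, 0.008, 0.024], [-0.024, -0.006, 1.0], [0.008, -1.0, -0.006]]
contact_force: [0.6, 0.2, -1.9]
gripper_width: 0.456
4.3 [ 0.5424 -0.3114  0.2036] F [ 0.6  0.2 -1.9] z [ 0.024  1.    -0.006] x [ 1.    -0.024  0.008] w 0.456
```

View pics/w2.png

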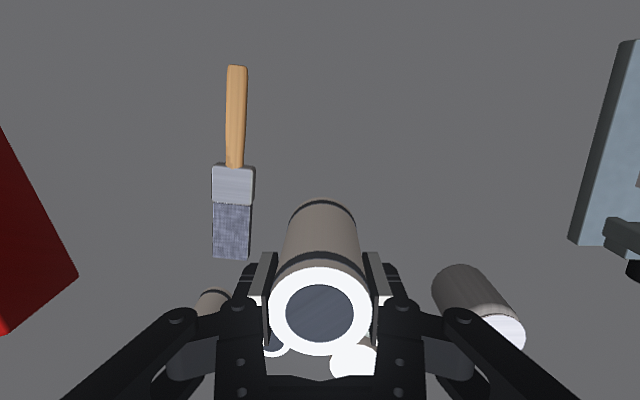

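View pics/s3.png

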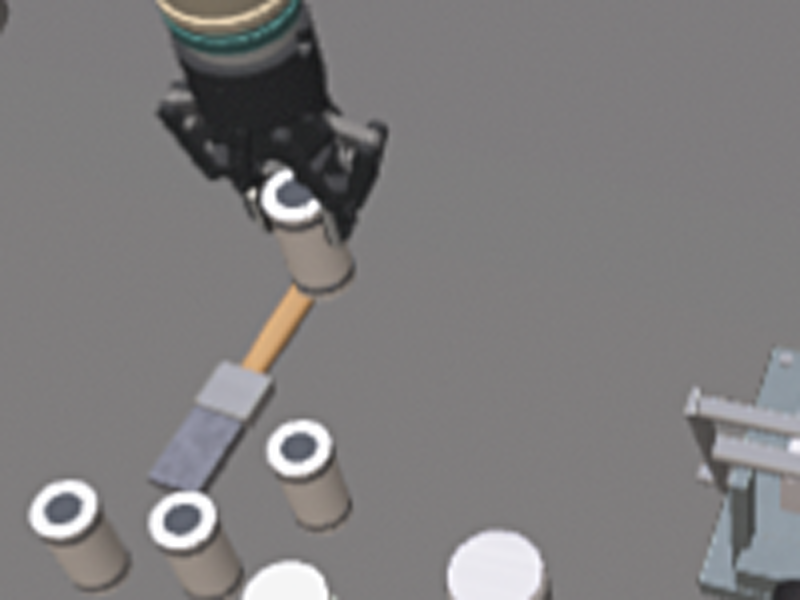

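```bash
python3 -m crank '[[[0,0,20],0,36],[[0,0,60],0,36],[[0,0,100],0,36],[[0,0,140],0,36],[[0,0,180],0,36],[[0,0,215],0,36],[[0,0,235],0,36],[[0,0,240],0,36]]' && python3 -m crank '[[[0,0,0],0,36],[[0,0,0],0,36]]' >/dev/null
python3 - <<'E'
from h import *
st();c=capture('wrist');cv2.imwrite('pics/w3.png',c['frame'][:,:,::-1])
E
```

```text
clock: 5.07
eef_pos: [0.5439, -0.0657, 0.1956]
eef_rot: [[1.0, -0.006, 0.02], [-0.02, 0.003, 1.0], [-0.006, -1.0, 0.003]]
contact_force: [-0.3, -0.1, -2.0]
gripper_width: 0.455
5.2333 [ 0.5455 -0.0704  0.1967] F [ 0.4 -0.2 -2.7] z [ 0.023  1.    -0.001] x [ 1.    -0.023 -0.003] w 0.457
```

View pics/w3.png

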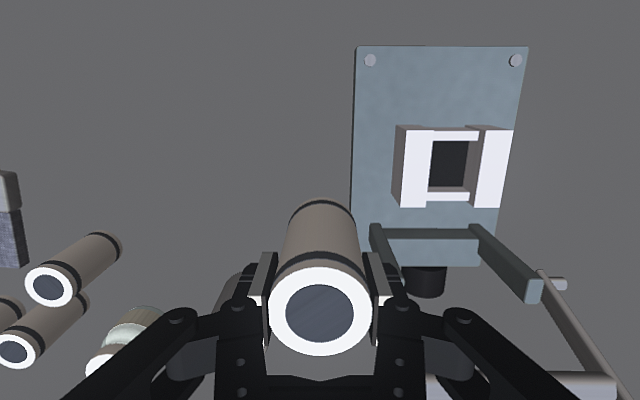

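The wrist view shows the dock at upper right. The left cheek's top spans about (400–432, 130–206) and the right cheek's about (472–515, 125–207), with the dark gap between them at (450,163). I enlarge it to take the edges.

Run:
```python
from h import *
c=capture('wrist');crop(c,345,35,195,225,3,'pics/w3c.png')
g=c['frame'].mean(2)
for r in (148,165,182): print(r,' '.join(f"{u}:{g[r,u]:.0f}" for u in range(390,522,2)))
```

```text
148 390:132 392:133 394:105 396:88 398:91 400:94 402:91 404:80 406:241 408:236 410:235 412:235 414:235 416:235 418:235 420:235 422:235 424:235 426:235 428:235 430:238 432:164 434:38 436:44 438:44 440:45 442:46 444:43 446:44 448:44 450:44 452:45 454:44 456:44 458:44 460:44 462:43 464:44 466:43 468:68 470:95 472:92 474:94 476:92 478:92 480:94 482:79 484:234 486:236 488:235 490:235 492:235 494:235 496:235 498:235 500:235 502:235 504:235 506:235 508:236 510:228 512:105 514:108 516:109 518:108 520:109
165 390:135 392:140 394:91 396:94 398:93 400:92 402:90 404:202 406:237 408:235 410:235 412:235 414:235 416:235 418:235 420:235 422:235 424:235 426:235 428:238 430:173 432:34 434:43 436:45 438:44 440:44 442:46 444:46 446:43 448:43 450:44 452:44 454:44 456:44 458:44 460:44 462:44 464:42 466:80 468:95 470:94 472:93 474:94 476:95 478:93 480:116 482:243 484:235 486:235 488:235 490:235 492:235 494:235 496:235 498:235 500:235 502:235 504:235 506:241 508:89 510:107 512:109 514:109 516:108 518:109 520:108
182 390:139 392:95 394:92 396:93 398:93 400:92 402:114 404:240 406:235 408:235 410:234 412:235 414:235 416:235 418:235 420:235 422:235 424:235 426:237 428:209 430:32 432:44 434:45 436:44 438:44 440:45 442:44 444:44 446:45 448:45 450:44 452:43 454:46 456:44 458:44 460:43 462:40 464:92 466:94 468:94 470:94 472:94 474:95 476:88 478:203 480:237 482:235 484:235 486:235 488:235 490:235 492:235 494:235 496:235 498:235 500:235 502:237 504:201 506:106 508:108 510:109 512:108 514:109 516:108 518:108 520:108
```

View pics/w3c.png

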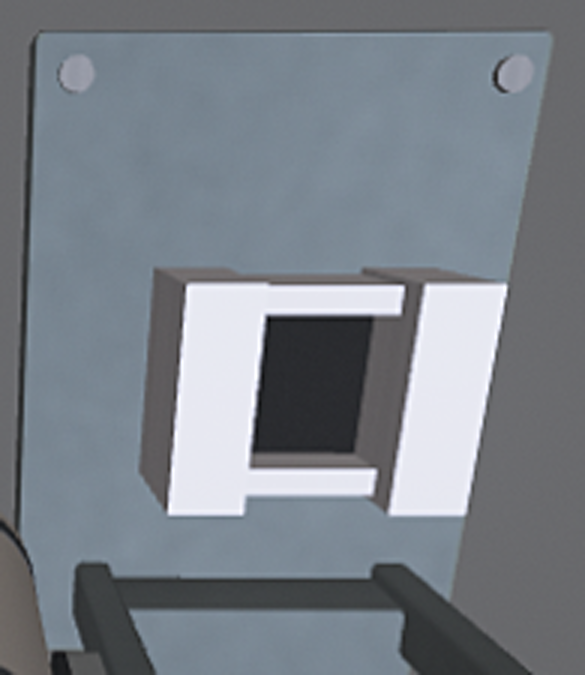

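Run:
```python
from h import *
c=capture('wrist');t=capture('top')
P=lambda u,v,z=.062:onplane(c,(u,v),z)[:2].round(4)
for v,a in ((148,(405,432.5,483,511)),(165,(403.6,430.7,480.6,507.2)),(182,(402.4,428.8,477.5,504.5))): print(v,[P(u,v) for u in a])
print("x ends",P(420,129.3),P(415,206.7),P(490,129.3),P(485,206.7))
print("slab -x corners",P(357.7,45.7,.02),P(529,45.7,.02))
# height check of cheek corner: two views. inner corner wrist vs top
# pocket top white blob corners in top: use 4 outer corners
f2=t["frame"][200:240,265:320].min(2);m=(f2>150).astype(np.uint8);cs,_=cv2.findContours(m,cv2.RETR_EXTERNAL,cv2.CHAIN_APPROX_NONE);k=max(cs,key=cv2.contourArea)
b=cv2.boxPoints(cv2.minAreaRect(k))+[265,200];ct=b.mean(0);print("top blob",b.round(1))
w=np.mean([(407.3,129.3),(400.8,206.7),(514,129.3),(500.3,206.7)],0);print(tri([(c,w),(t,ct)]))
f=c['frame'];m=(f.min(2)>190).astype(np.uint8);m=m[250:375,262:378];n,l,s,ce=cv2.connectedComponentsWithStats(m)
i=1+s[1:,4].argmax();k=max(cv2.findContours((l==i).astype(np.uint8),cv2.RETR_EXTERNAL,cv2.CHAIN_APPROX_NONE)[0],key=cv2.contourArea)
e=cv2.fitEllipse(cv2.convexHull(k));uv=(e[0][0]+262,e[0][1]+250);st()
z=monitor.read_state()['eef_pos'][2];X=onplane(c,uv,z+.035);print("ring",uv,e[1],X.round(4),"in tool",-go(X))
```

```text
148 [array([ 0.5143, -0.0008]), array([0.5149, 0.0219]), array([0.516 , 0.0634]), array([0.5166, 0.0864])]
165 [array([ 0.5286, -0.0012]), array([0.5292, 0.0215]), array([0.5303, 0.0633]), array([0.5309, 0.0854])]
182 [array([ 0.5435, -0.0014]), array([0.544 , 0.0211]), array([0.5451, 0.0625]), array([0.5457, 0.0854])]
x ends [0.4993 0.0105] [0.5662 0.0108] [0.5009 0.0671] [0.5677 0.0718]
slab -x corners [ 0.4318 -0.0364] [0.4361 0.1113]
top blob [[274.4 237.6]
 [275.9 205.7]
 [314.  207.5]
 [312.5 239.5]]
(array([0.52302157, 0.03235194, 0.09090248]), [np.float64(0.002565997447239723), np.float64(0.0025659974472396637)])
5.4333 [ 0.5462 -0.0713  0.1978] F [-0.4 -0.  -2.1] z [ 0.026  1.    -0.   ] x [ 1.    -0.026 -0.001] w 0.457
ring (319.23742294311523, 311.01392364501953) (88.86869812011719, 104.70638275146484) [ 0.5443 -0.0723  0.2328] in tool [ 1.9 35.   1. ]
```

```bash
python3 -m crank '[[[-4,0,30],0,36],[[-8,0,60],0,36],[[-12,10,85],0,36],[[-14,25,103],0,36],[[-14,40,112],0,36],[[-14,52,114],0,36],[[-14,58,114],0,36],[[-14,60,114],0,36]]' >/dev/null&& python3 -m crank '[[[0,0,0],0,36],[[0,0,0],0,36],[[0,0,0],0,36],[[0,0,0],0,36]]' >/dev/null
python3 - <<'E'
from h import *
st();print(go([.535,.0432,.112]));c=capture('wrist');cv2.imwrite('pics/w4.png',c['frame'][:,:,::-1])
E
```

```text
6.4333 [0.5356 0.0438 0.1391] F [-0.3 -0.3 -2.2] z [ 0.024  1.    -0.   ] x [ 1.    -0.024  0.002] w 0.462
[-0.7 27.1 -0.7]
```

View pics/w4.png

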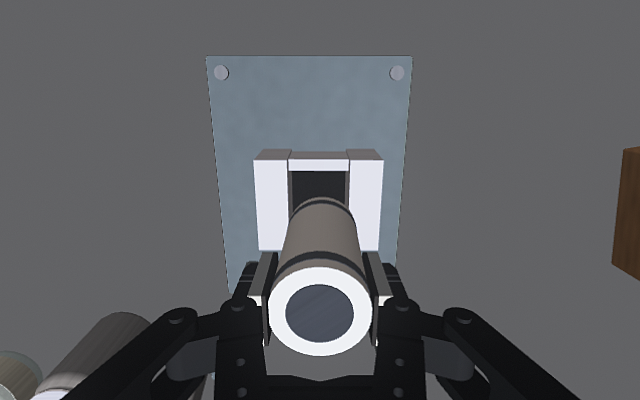

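Run:
```python
from h import *
c=capture('wrist');g=c['frame'].mean(2)
for r in (180,190,210,225,240): print(r,' '.join(f"{u}:{g[r,u]:.0f}" for u in list(range(250,296,1))+list(range(340,386,1)) if abs(g[r,u]-g[r,u-1])>18))
for u,v in ((287.5,180),(348,180)): print(onplane(c,(u,v),.062).round(4))
for r in (225,240): print(onplane(c,(319,r),.094+.015).round(4))
```

```text
180 254:198 255:236 287:103 288:68 292:42 345:89 349:155 350:237 382:174 383:129
190 255:240 287:156 288:77 292:44 345:89 349:202 350:237 381:214 382:138
210 256:211 257:234 288:105 289:68 293:36 294:67 295:102 343:79 344:58 347:60 349:126 350:241 380:171 381:127
225 257:229 288:99 355:31 356:244 379:172 380:128
240 258:239 284:193 285:104 358:151 359:236 378:188 379:133
[0.513  0.0219 0.062 ]
[0.514  0.0627 0.062 ]
[0.5264 0.0429 0.109 ]
[0.5355 0.0427 0.109 ]
```

```bash
python3 -m crank '[[[-1,8,-1],0,36],[[-1,16,-1.5],0,36],[[-1,22,-1.5],0,36],[[-1,24,-1.5],0,36],[[-1,24,-1.5],0,36],[[-1,24,-1.5],0,36]]' |grep -v rot
python3 - <<'E'
from h import *
st();c=capture('wrist');crop(c,240,140,160,130,5,'pics/w5.png')
E
```

```text
clock: 7.03
eef_pos: [0.5338, 0.0429, 0.1139]
contact_force: [0.0, 0.2, -1.6]
gripper_width: 0.459
7.0333 [0.5338 0.0429 0.1139] F [ 0.   0.2 -1.6] z [ 0.024  1.    -0.   ] x [ 1.    -0.024 -0.001] w 0.459
```

View pics/w5.png

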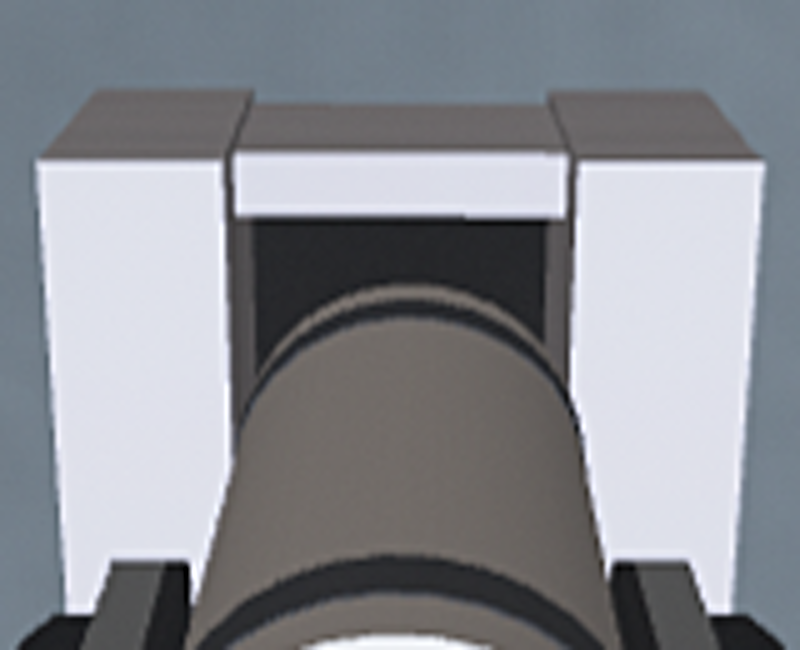

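The foot's centre is at crop column 409 and the gap's centre at 401, so the canister is about 1 mm too far +y. I shift it by −1 mm and lower it gently.

```bash
python3 -m crank '[[[0.5,0,-1],0,36],[[0.5,2,-1],0,36],[[0.5,4,-1],0,36],[[0.5,6,-1],0,36],[[0.5,8,-1],0,36],[[0.5,9,-1],0,36]]' |grep -v rot
python3 - <<'E'
from h import *
st();c=capture('wrist');crop(c,240,140,160,130,5,'pics/w6.png')
E
```

```text
clock: 7.58
eef_pos: [0.5342, 0.0419, 0.1049]
contact_force: [-1.0, 0.1, -1.2]
gripper_width: 0.461
7.5833 [0.5342 0.0419 0.1049] F [-1.   0.1 -1.2] z [ 0.024  1.    -0.   ] x [ 1.    -0.024 -0.001] w 0.461
```

View pics/w6.png

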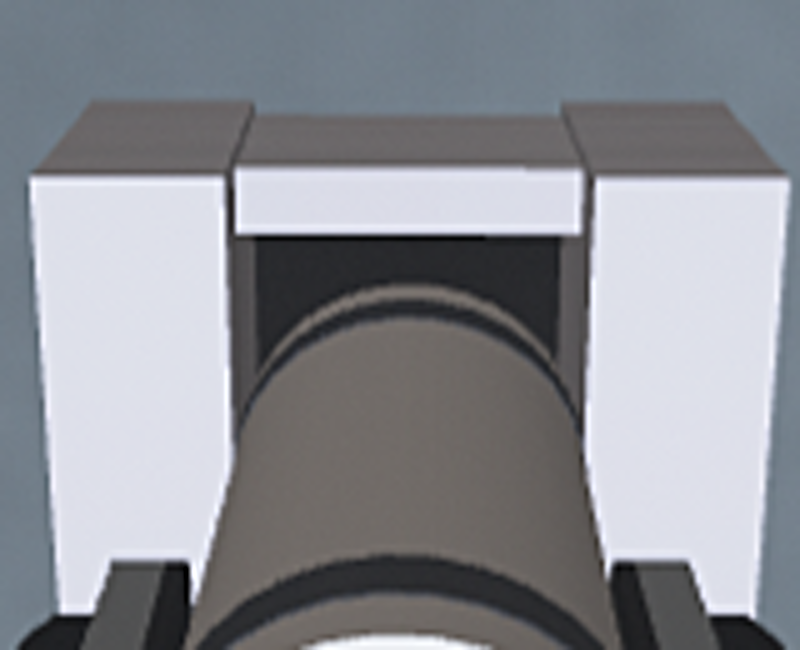

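Centred: the gap's middle and the foot's middle are both at column 409, with no contact force. Lowering on, in small steps.

```bash
python3 -m crank '[[[0,1,0],0,36],[[0,2,0],0,36],[[0,3,0],0,36],[[0,4,0],0,36],[[0,5,0],0,36],[[0,5,0],0,36]]' |grep -v rot;  python3 - <<'E'
from h import *
st();c=capture('wrist');crop(c,240,140,160,130,5,'pics/w7.png')
E
```

```text
clock: 8.13
eef_pos: [0.5343, 0.0419, 0.1001]
contact_force: [1.1, 0.2, -1.8]
gripper_width: 0.456
8.1333 [0.5343 0.0419 0.1001] F [ 1.1  0.2 -1.8] z [ 0.024  1.    -0.   ] x [ 1.    -0.024 -0.   ] w 0.456
```

View pics/w7.png

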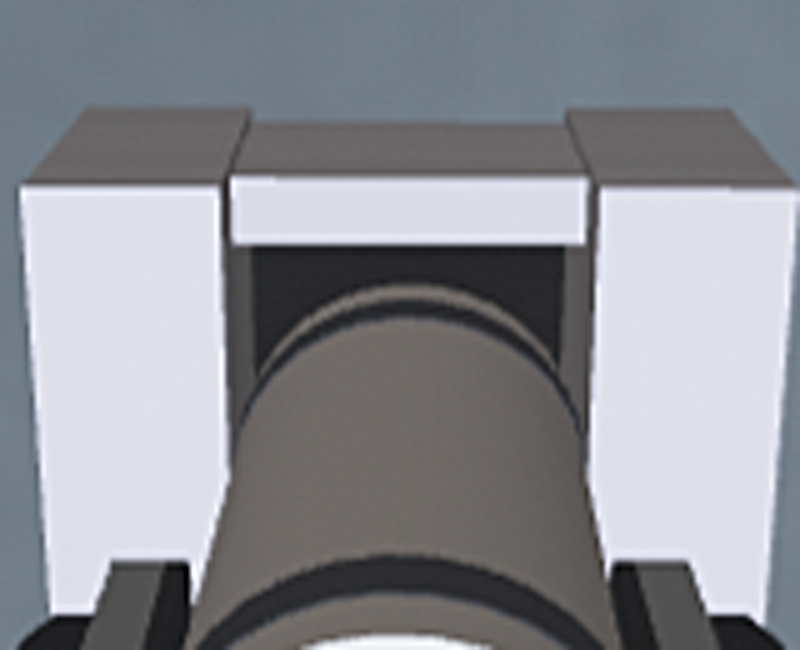

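```bash
python3 -m crank '[[[0,1.5,0],0,36],[[0,3,0],0,36],[[0,4.5,0],0,36],[[0,6,0],0,36],[[0,7,0],0,36],[[0,8,0],0,36],[[0,8,0],0,36]]' |grep -v rot
```

```text
clock: 8.77
eef_pos: [0.5343, 0.0418, 0.092]
contact_force: [-0.5, -0.3, -1.7]
gripper_width: 0.457
```

```bash
python3 -m crank '[[[0,1.5,0],0,36],[[0,3,0],0,36],[[0,4.5,0],0,36],[[0,6,0],0,36],[[0,7.5,0],0,36],[[0,9,0],0,36],[[0,9,0],0,36],[[0,9,0],0,36]]' |grep -v rot
```

```text
clock: 9.43
eef_pos: [0.5343, 0.0419, 0.0831]
contact_force: [0.1, 0.6, -2.4]
gripper_width: 0.459
```

```bash
python3 -m crank '[[[0,1,0],0,36],[[0,2,0],0,36],[[0,2,0],0,36],[[0,2,0],0,36]]' |grep -v rot;python3 -m crank '[[[0,0.5,0],0,36],[[0,1,0],0,36],[[0,1,0],0,36],[[0,1,0],0,36]]' |grep -v rot
```

```text
clock: 9.77
eef_pos: [0.5345, 0.0419, 0.0813]
contact_force: [-0.2, -0.7, -2.3]
gripper_width: 0.459
clock: 10.1
eef_pos: [0.5346, 0.0418, 0.0805]
contact_force: [-0.2, 0.3, 0.1]
gripper_width: 0.457
```

The seat is taking the weight: Fz rises from −2.3 to 0.1 at TCP z 0.0805. I release.

```bash
python3 -m crank '[[[0,0,0],0,44],[[0,0,0],0,48],[[0,0,0],0,56],[[0,0,0],0,64],[[0,0,0],0,64]]' |grep -v rot;python3 -m crank '[[[0,-10,0],0,64],[[0,-30,0],0,64],[[0,-60,0],0,64],[[0,-95,0],0,64],[[0,-130,0],0,64],[[0,-150,0],0,64],[[0,-150,0],0,64]]' |grep -v rot;  python3 - <<'E'
from h import *
st();c=capture('wrist');cv2.imwrite('pics/w8.png',c['frame'][:,:,::-1]);s=capture('scene');crop(s,280,130,120,120,5,'pics/s8.png')
E
```

```text
clock: 10.52
eef_pos: [0.5345, 0.0418, 0.0803]
contact_force: [0.2, -0.4, -0.0]
gripper_width: 0.751
clock: 11.1
eef_pos: [0.5375, 0.0418, 0.2365]
contact_force: [0.5, -0.9, -0.7]
gripper_width: 0.749
11.1 [0.5375 0.0418 0.2365] F [ 0.5 -0.9 -0.7] z [ 0.024  1.    -0.   ] x [ 1.    -0.024  0.012] w 0.749
```

View pics/w8.png

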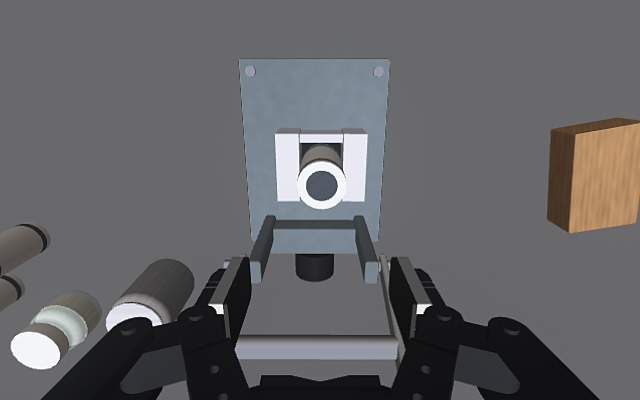

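View pics/s8.png

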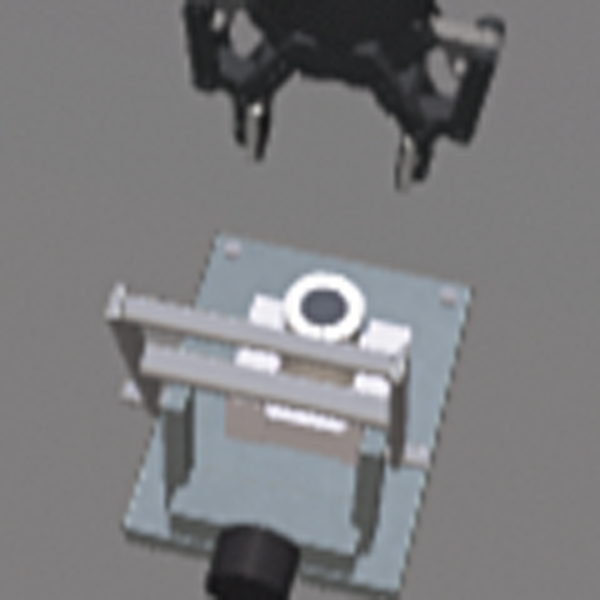

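Run:
```python
from h import *
c=capture('wrist');t=capture('top');s=capture('scene')
def ring(c,x0,y0,x1,y1,th=190):
    m=(c["frame"][y0:y1,x0:x1].min(2)>th).astype(np.uint8);n,l,st_,ce=cv2.connectedComponentsWithStats(m)
    # use dark disc centre instead
    return m
# dark disc centre in each view
def disc(c,x0,y0,x1,y1,lo,hi):
    g=c["frame"][y0:y1,x0:x1].mean(2);m=((g>lo)&(g<hi)).astype(np.uint8);cs,_=cv2.findContours(m,cv2.RETR_EXTERNAL,cv2.CHAIN_APPROX_NONE);k=max(cs,key=cv2.contourArea);e=cv2.fitEllipse(k);return (e[0][0]+x0,e[0][1]+y0),e[1]
a=disc(c,303,165,341,203,0,150);b=disc(s,337,184,354,198,0,150);print(a,b)
X,r=tri([(c,a[0]),(s,b[0])]);print("canister top",X.round(4),np.round(r,4),onplane(c,a[0],.116).round(4))
crop(t,250,150,90,110,6,'pics/t8.png');st()
```

```text
((321.29247283935547, 190.5365505218506), (26.19723129272461, 32.09330749511719)) ((344.1789288520813, 190.95252799987793), (6.443221569061279, 8.60407829284668))
canister top [0.5329 0.0424 0.1142] [0.0001 0.0001] [0.5324 0.0423 0.116 ]
11.35 [0.5333 0.0419 0.2288] F [ 0.4  0.3 -0.3] z [ 0.024  1.    -0.   ] x [ 1.    -0.024 -0.003] w 0.742
```

View pics/t8.png

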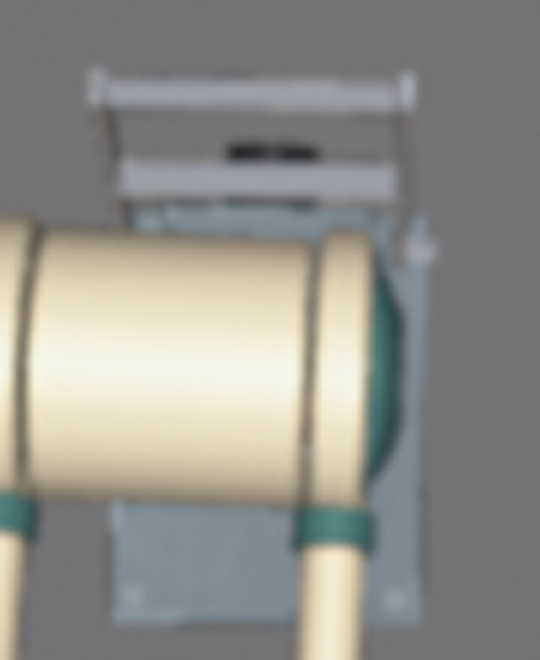

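The canister stands released with its top at 0.1142 (0.116 expected), at (0.5327, 0.0424). Next I measure the hand bar: (292.2,165.8) in the top view, (332,196) in the scene view.

Run:
```python
from h import *
t=capture('top');s=capture('scene')
X,r=tri([(t,(292.2,165.8)),(s,(332,196))]);print(X.round(4),np.round(r,4))
O=np.array([.534,.0346,0]);y=-np.radians(1.6);ex=np.array([np.cos(y),np.sin(y),0]);ey=np.array([-np.sin(y),np.cos(y),0])
H=O+.075*ex+[0,0,.115];d=X-H;print("hinge",H,"dock rel",d@ex,d@ey,d[2],"r",np.hypot(d@ex,d[2]),"ang",np.arctan2(d[2],-(d@ex)))
for th in (1.95,1.8,1.7,1.4,1.1,.8,.5,.3,.06,0):
    p=H-ex*.16*np.cos(th)+np.array([0,0,.16*np.sin(th)]);print(th,p.round(3), proj(t,p).round(1),proj(s,p).round(1))
```

```text
[0.6556 0.0327 0.2678] [0.0017 0.0017]
hinge [0.60897076 0.03250588 0.115     ] dock rel 0.04661864202626394 0.0014579845591430314 0.15275341487316052 r 0.15970880858545292 ang 1.8670067275589068
1.95 [0.668 0.031 0.264] [292.3 161. ] [329.1 201.7]
1.8 [0.645 0.031 0.271] [292. 170.] [331.8 191.2]
1.7 [0.63  0.032 0.274] [291.8 176.3] [333.6 184.6]
1.4 [0.582 0.033 0.273] [291.4 196.1] [338.8 167.8]
1.1 [0.536 0.035 0.258] [291.2 215.2] [343.2 156.4]
0.8 [0.498 0.036 0.23 ] [291.4 231.1] [346.5 151.3]
0.5 [0.469 0.036 0.192] [291.8 242.4] [348.4 152.3]
0.3 [0.456 0.037 0.162] [292.2 246.8] [348.9 155.9]
0.06 [0.449 0.037 0.125] [292.7 248.9] [348.7 162.9]
0 [0.449 0.037 0.115] [292.9 248.9] [348.5 165. ]
```

```bash
python3 -m crank '[[[0,-35,0],0,30],[[0,-70,0],0,0],[[10,-95,0],0,0],[[45,-95,-2],0,0],[[85,-95,-4],0,0],[[125,-95,-5],0,0],[[155,-95,-5],0,0],[[166,-95,-5],0,0]]' |grep -v rot;python3 -m crank '[[[0,0,0],0,0],[[0,0,0],0,0]]' |grep -v rot;  python3 - <<'E'
from h import *
st();print(go([.697,.033,.252]));c=capture('wrist');cv2.imwrite('pics/w9.png',c['frame'][:,:,::-1]);s=capture('scene');crop(s,250,100,150,130,5,'pics/s9.png')
E
```

```text
clock: 12.12
eef_pos: [0.7041, 0.0324, 0.3217]
contact_force: [-0.6, -0.1, -0.7]
gripper_width: -0.002
clock: 12.28
eef_pos: [0.7001, 0.0328, 0.323]
contact_force: [0.3, -0.3, 0.8]
gripper_width: 0.004
12.2833 [0.7001 0.0328 0.323 ] F [ 0.3 -0.3  0.8] z [0.024 1.    0.   ] x [ 1.    -0.024 -0.004] w 0.004
[-2.8 71.   0.1]
```

View pics/w9.png

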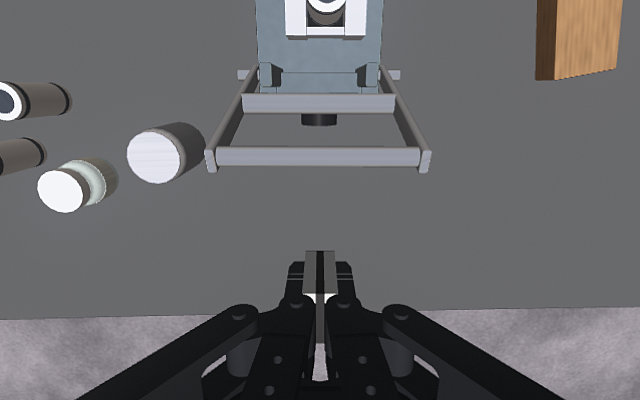

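View pics/s9.png

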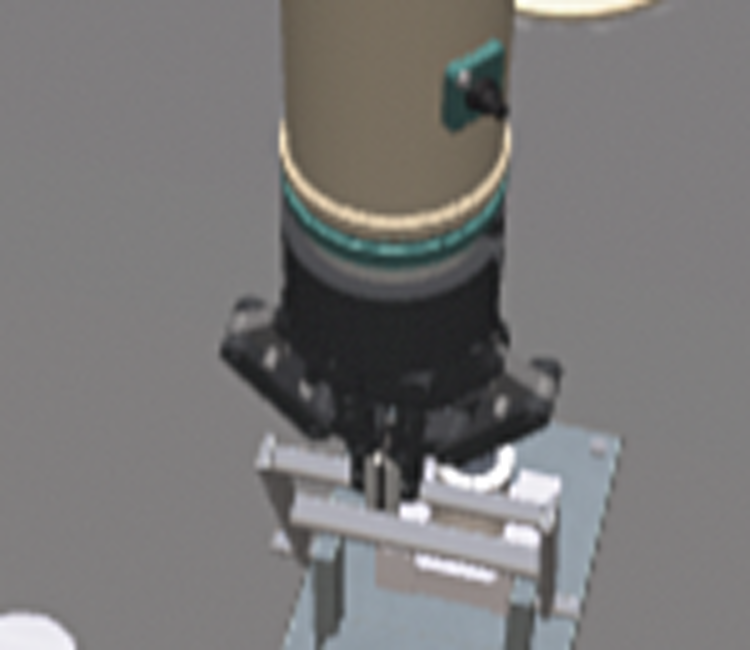

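The fingertips, at (320,253), are behind the hand bar, which runs through (318,155). I descend behind it and push in −x.

```bash
python3 -m crank '[[[0,25,0],0,0],[[0,50,0],0,0],[[0,68,0],0,0],[[0,73,0],0,0],[[-4,73,0],0,0],[[-10,73,0],0,0],[[-16,73,0],0,0]]' |grep -v rot;python3 -m crank '[[[-5,0,0],0,0],[[-10,0,0],0,0],[[-15,0,0],0,0],[[-20,0,0],0,0]]' |grep -v rot
```

```text
clock: 12.97
eef_pos: [0.6841, 0.0333, 0.2544]
contact_force: [-0.5, 0.5, 0.3]
gripper_width: 0.0
clock: 13.3
eef_pos: [0.6692, 0.0337, 0.2558]
contact_force: [9.8, -0.3, 7.7]
gripper_width: -0.002
```

```bash
python3 -m crank '[[[-8,-1,0],0,0],[[-16,-2,0],0,0],[[-24,-3,0],0,0],[[-32,-4,0],0,0],[[-40,-4,0],0,0],[[-48,-4,0],0,0],[[-56,-4,0],0,0],[[-64,-3,0],0,0]]' |grep -v rot
python3 - <<'E'
from h import *
s=capture('scene');crop(s,250,100,150,130,5,'pics/s10.png')
E
```

```text
clock: 13.97
eef_pos: [0.6042, 0.0351, 0.2588]
contact_force: [6.4, 0.1, 5.6]
gripper_width: 0.003
```

View pics/s10.png

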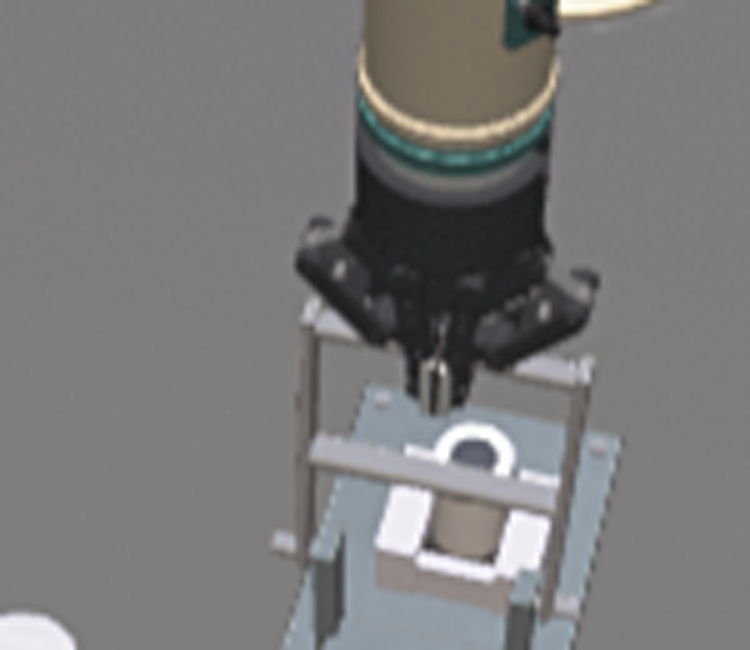

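```bash
python3 -m crank '[[[-8,0,0],0,0],[[-16,1,0],0,0],[[-24,4,0],0,0],[[-32,7,0],0,0],[[-40,11,0],0,0],[[-48,15,0],0,0],[[-56,20,0],0,0],[[-64,25,0],0,0]]' |grep -v rot;python3 -m crank '[[[-7,7,0],0,0],[[-14,14,0],0,0],[[-20,21,0],0,0],[[-20,21,0],0,0]]' |grep -v rot
python3 - <<'E'
from h import *
s=capture('scene');crop(s,250,100,150,130,5,'pics/s11.png')
E
```

```text
clock: 14.68
eef_pos: [0.5379, 0.0367, 0.2316]
contact_force: [5.5, -0.4, 3.9]
gripper_width: 0.0
clock: 15.02
eef_pos: [0.5149, 0.0373, 0.2081]
contact_force: [3.5, 0.2, -3.1]
gripper_width: 0.004
```

View pics/s11.png

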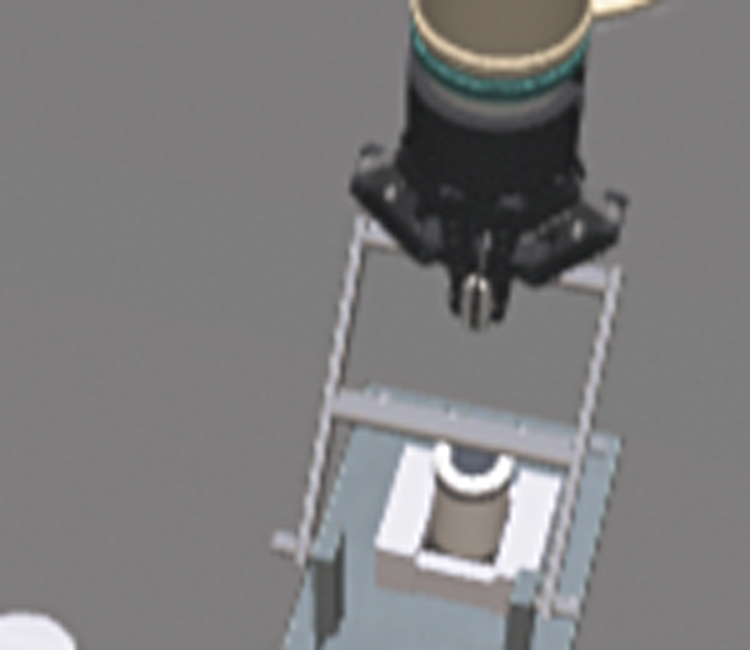

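```bash
python3 -m crank '[[[6,0,0],0,0],[[8,-20,0],0,0],[[8,-45,0],0,0],[[5,-55,0],0,0],[[-10,-55,0],0,0],[[-22,-52,0],0,0],[[-24,-45,0],0,0],[[-24,-40,0],0,0]]' |grep -v rot
python3 - <<'E'
from h import *
st();s=capture('scene');crop(s,250,80,150,130,5,'pics/s12.png');c=capture('wrist');cv2.imwrite('pics/w12.png',c['frame'][:,:,::-1])
E
```

```text
clock: 15.73
eef_pos: [0.491, 0.038, 0.2484]
contact_force: [0.7, 0.5, -0.1]
gripper_width: -0.001
15.7333 [0.491  0.038  0.2484] F [ 0.7  0.5 -0.1] z [0.024 1.    0.   ] x [ 1.    -0.024 -0.002] w -0.001
```

View pics/s12.png

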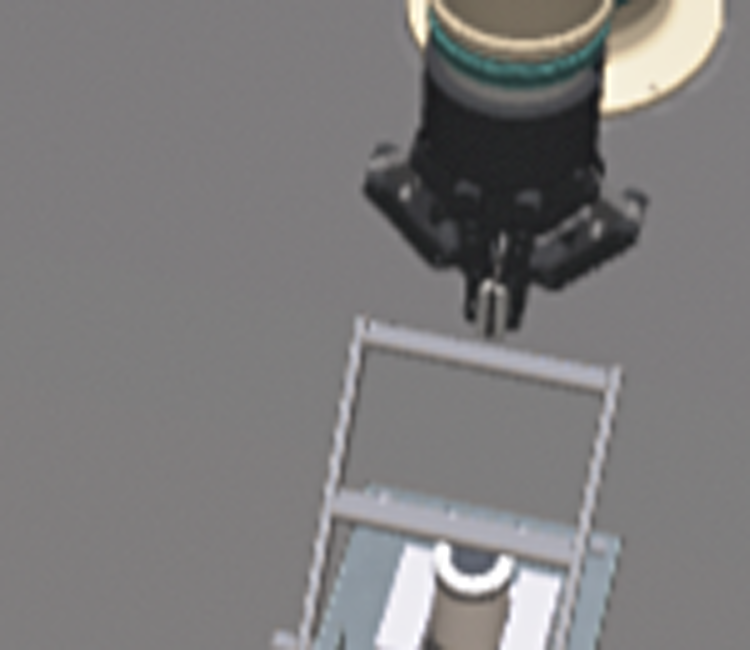

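View pics/w12.png

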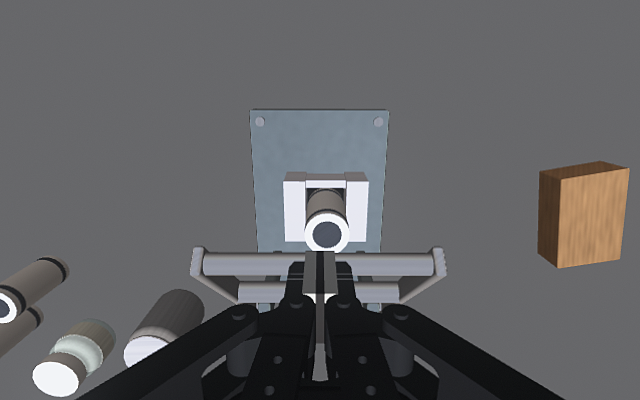

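Run:
```python
from h import *
c=capture('wrist');s=capture('scene')
print(onplane(c,(280,264),.23),tri([(c,(319,264)),(s,(250+488/5,80+353/5))]))
```

```text
[0.49938571 0.01547972 0.23      ] (array([0.49779342, 0.03735896, 0.23358453]), [np.float64(0.0008747497265115132), np.float64(0.0008747497265115606)])
```

```bash
python3 -m crank '[[[0,8,0],0,0],[[-3,15,0],0,0],[[-8,22,0],0,0],[[-12,30,0],0,0],[[-17,37,0],0,0],[[-21,43,0],0,0],[[-25,50,0],0,0],[[-28,57,0],0,0]]' |grep -v rot
python3 - <<'E'
from h import *
s=capture('scene');crop(s,250,80,150,130,5,'pics/s13.png')
E
```

```text
clock: 16.6
eef_pos: [0.4595, 0.0387, 0.1921]
contact_force: [-5.6, -0.2, 9.2]
gripper_width: -0.001
```

View pics/s13.png

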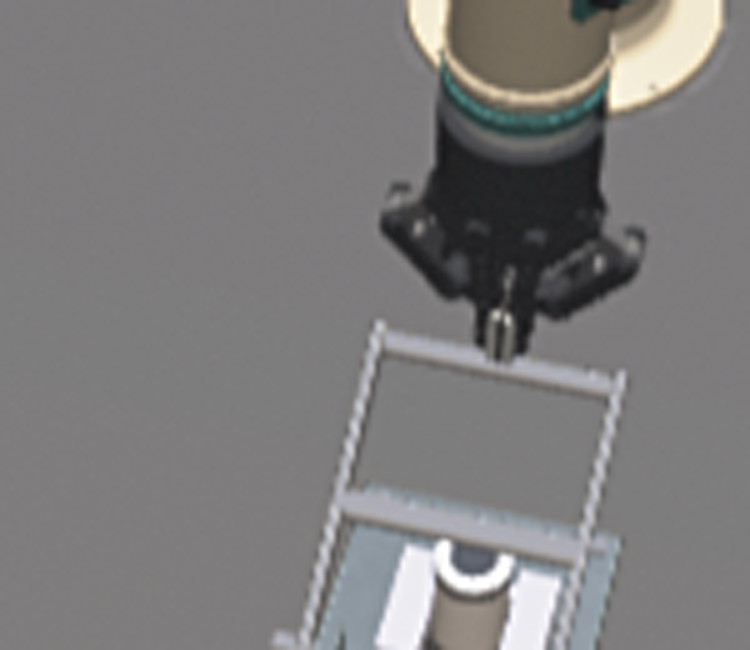

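```bash
python3 -m crank '[[[0,6,0],0,0],[[-1,12,0],0,0],[[-2,18,0],0,0],[[-3,24,0],0,0],[[-5,30,0],0,0],[[-6,36,0],0,0],[[-7,42,0],0,0],[[-7,44,0],0,0]]' |grep -v rot
python3 - <<'E'
from h import *
s=capture('scene');crop(s,250,80,150,130,5,'pics/s14.png')
E
```

```text
clock: 17.32
eef_pos: [0.4545, 0.0388, 0.1472]
contact_force: [-4.9, 0.7, 5.2]
gripper_width: 0.002
```

View pics/s14.png

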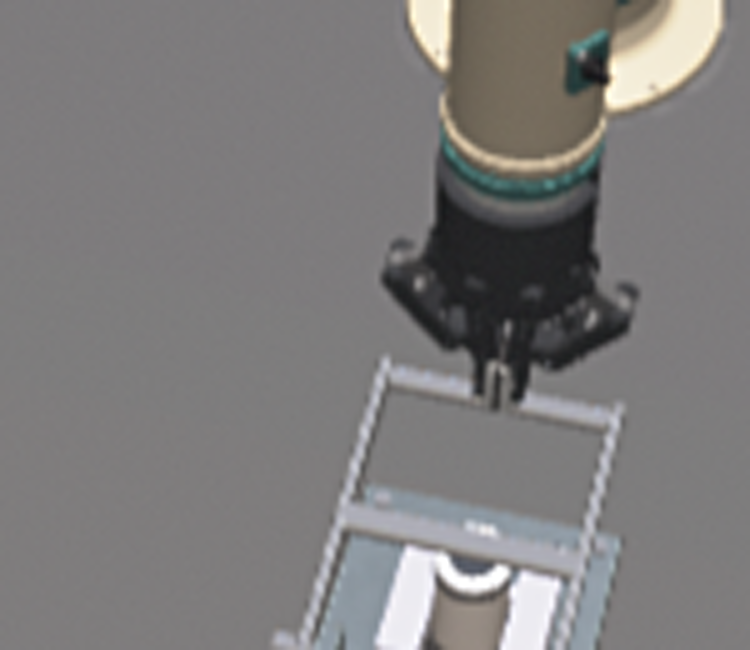

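```bash
python3 -m crank '[[[-1,3,0],0,0],[[-2,6,0],0,0],[[-3,9,0],0,0],[[-4,12,0],0,0],[[-4,15,0],0,0],[[-4,18,0],0,0],[[-4,20,0],0,0],[[-4,20,0],0,0]]' |grep -v rot
python3 - <<'E'
from h import *
s=capture('scene');crop(s,250,80,150,130,5,'pics/s15.png')
E
```

```text
clock: 18.03
eef_pos: [0.453, 0.0388, 0.1282]
contact_force: [-2.2, 0.4, 3.8]
gripper_width: 0.002
```

View pics/s15.png

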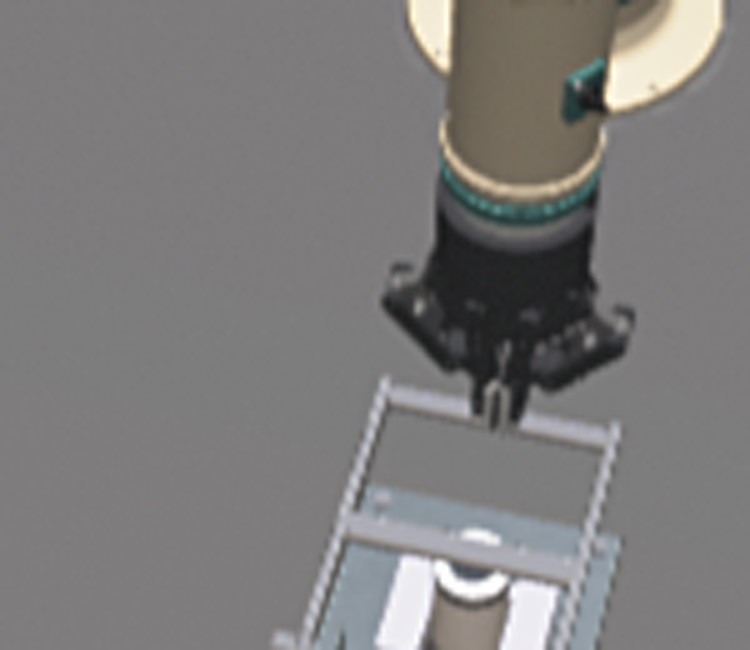

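```bash
python3 -m crank '[[[0,2,0],0,0],[[0,4,0],0,0],[[0,5,0],0,0],[[0,5,0],0,0]]' |grep -v rot; python3 -m crank '[[[0,1.5,0],0,0],[[0,3,0],0,0],[[0,3,0],0,0],[[0,3,0],0,0]]' |grep -v rot
```

```text
clock: 18.42
eef_pos: [0.4528, 0.0388, 0.1234]
contact_force: [-4.2, 0.0, 5.6]
gripper_width: -0.003
clock: 18.75
eef_pos: [0.4526, 0.0388, 0.1207]
contact_force: [-4.7, 0.3, 9.1]
gripper_width: 0.004
```

```bash
python3 -m crank '[[[0,1,0],0,0],[[0,2,0],0,0],[[0,2,0],0,0],[[0,2,0],0,0]]' |grep -v rot; python3 -m crank '[[[0,1,0],0,0],[[0,2,0],0,0],[[0,2,0],0,0]]' |grep -v rot
```

```text
clock: 19.08
eef_pos: [0.4527, 0.0389, 0.1204]
contact_force: [-7.4, 0.5, 21.5]
gripper_width: 0.002
clock: 19.33
eef_pos: [0.4528, 0.0388, 0.1202]
contact_force: [-11.4, 0.6, 34.7]
gripper_width: -0.001
```

The stop is reached: z stays at 0.1203 while the force climbs. I back off and check.

```bash
python3 -m crank '[[[0,-4,0],0,0],[[0,-20,0],0,0],[[0,-50,0],0,0],[[0,-90,0],0,0],[[0,-130,0],0,0],[[0,-150,0],0,0],[[0,-150,0],0,0]]' |grep -v rot;python3 -m crank '[[[-35,0,0],0,0],[[-70,0,0],0,0],[[-100,0,0],0,0],[[-110,0,0],0,0],[[-110,0,0],0,0],[[-110,0,0],0,0]]' |grep -v rot
python3 - <<'E'
from h import *
st();s=capture('scene');crop(s,280,130,120,120,5,'pics/s16.png');c=capture('wrist');cv2.imwrite('pics/w16.png',c['frame'][:,:,::-1]);t=capture('top');crop(t,250,150,90,110,5,'pics/t16.png');cv2.imwrite('pics/t16f.png',t['frame'][:,:,::-1])
E
```

```text
clock: 19.92
eef_pos: [0.4572, 0.0385, 0.2713]
contact_force: [-0.1, 0.1, -0.4]
gripper_width: 0.002
clock: 20.42
eef_pos: [0.3442, 0.0413, 0.266]
contact_force: [0.0, -0.0, -0.6]
gripper_width: 0.0
20.4167 [0.3442 0.0413 0.266 ] F [ 0.  -0.  -0.6] z [ 0.024  1.    -0.   ] x [ 1.    -0.024  0.002] w 0.0
```

View pics/s16.png

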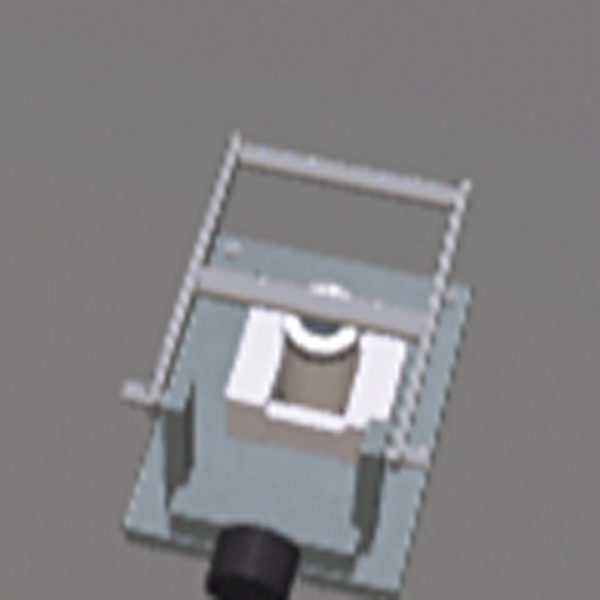

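View pics/w16.png

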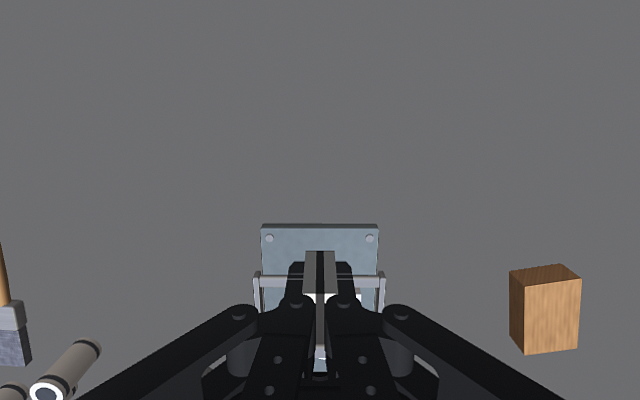

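View pics/t16f.png

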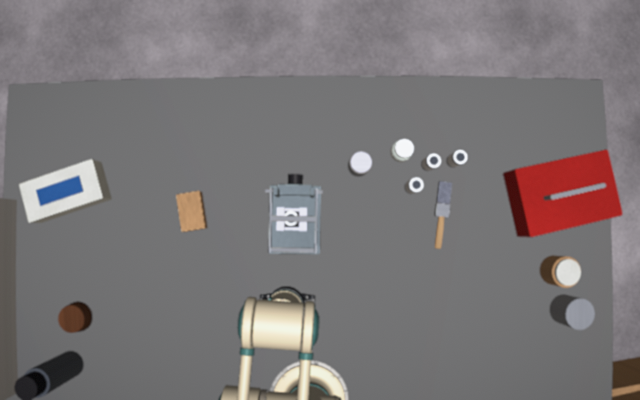

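Run:
```python
from h import *
s=capture('scene');t=capture('top')
for z in (.107,.116): print(z,proj(s,[.5327,.0424,z]).round(1))
print('bar',tri([(s,(350.2,164.7)),(t,(293,249))]))
crop(s,325,170,45,45,12,'pics/s17.png');crop(t,262,180,70,80,7,'pics/t17.png')
```

```text
0.107 [344.  192.4]
0.116 [344.2 190.5]
bar (array([0.44825367, 0.03891654, 0.11584215]), [np.float64(0.0023655705395159775), np.float64(0.0023655705395159952)])
```

View pics/s17.png

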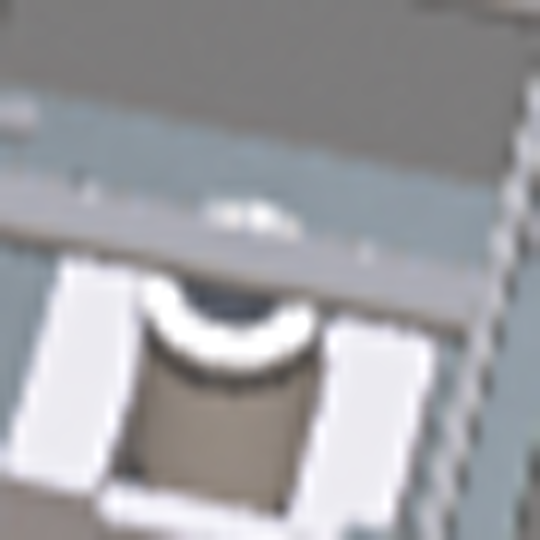

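View pics/t17.png

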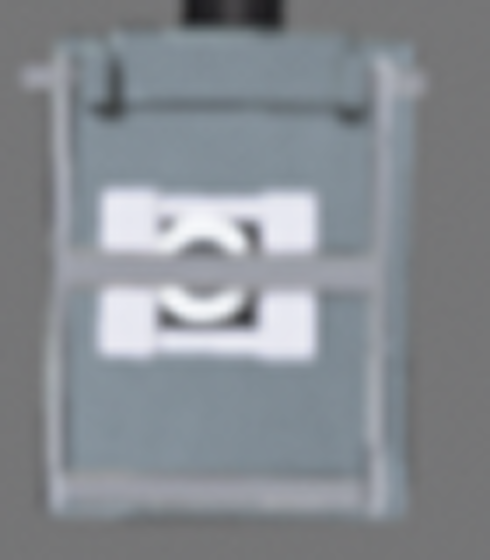

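The clamp is level: hand bar at z 0.1158, with the press bar across the middle of the ring. The ring is seen lower than before, as it should be when driven home. I hand in the job.

```bash
python3 -c "
from h import *
st();print(order.finish_job())"
```

```text
20.6667 [0.3446 0.0413 0.2661] F [ 0.6 -0.7  0.4] z [ 0.024  1.    -0.   ] x [ 1.    -0.024 -0.   ] w 0.001
the job is handed in; nothing more can be done
None
```

I stood the canister nearest the base in the dock's pocket, let it go with the clamp still open, then swung the clamp down to its stop. I handed the job in at 20.7 s, and no verdict was reported.

- **Placing:** I found the gap by sight, about 8 mm to +y of the dock's middle. The canister went in without touching the cheeks. After release its top measured 0.114 m, against 0.116 m expected on the spring seat, with the clamp still at about 1.87 rad.
- **Clamp:** I pushed the hand bar over, then pressed it down with closed fingertips. The bar stopped moving at fingertip height 0.120 m while the vertical force rose to 35 N. That press went through the clamp onto its stop; I had no direct reading of the force between canister and dock.
- **Last checks:**
  - The hand bar triangulates to 0.116 m high (0.115 m when closed), but its two camera rays miss each other by about 2.4 mm each.
  - The canister's ring is centred under the press bar. In the scene view it sits about 1 pixel lower than expected for fully home, close to the limit of that view, so its final height is only roughly confirmed.
  - The jar, tin, brush and carton look unmoved in the top view, and the arm is clear of everything.

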